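# Swing the sample cup over the reader and start the reading

### The arm

A 6-joint arm with a two-finger parallel gripper is mounted at the origin on the work surface. World frame = base frame: x ahead of the robot, y to its left, z up, the work surface at z = 0. Lengths are in m, angles in rad, forces in N, time in s.
With the tool pointing down it reaches from about 0.35 to 0.775 m from the base axis. Payload 5.5 kg.
Tool frame: the origin (TCP) lies at the very end of the fingers, on their centre line; the grasp point (between the pads) lies 19 mm behind it; z points along the fingers, y is the line along which they close (so a half turn about z gives the same grasp; the last joint's range is limited). The gripper opens to 85 mm and grips with 20 to 120 N. Pads are 22 mm wide; open, the fingers measure 114 mm over their backs; the gripper's body (76 mm by 85 mm) begins 54 mm behind the grasp point. The pads swing forward as they close: fully open they stand 13 mm farther back than shut.
Start: joints at [-1.309, 0.313, 0.046, 1.304, 0, 1.431], TCP at [0.225, -0.529, 0.231] pointing down, gripper open.
Joint ranges: [-2.76, 2.76], [-0.86, 1.69], [-1.03, 1.26], [-2.2, 2.34], [-1.47, 1.5], [-3.14, 3.14]. Speed limits (rad/s): [2.57, 2.57, 3.14, 3.14, 3.14, 3.14].

### API

Orientations are given as a unit quaternion [x, y, z, w].
In Python, from cell import * gives the robot as it stands.
- The arm moves only by the tool carry_out, never from a script. Its argument "rows" is a list that holds one entry, the list of rows, each a list of 7 numbers: the turn, a rotation vector about the world's x, y, z scaled (see below), then the shift along the world's x, y, z scaled (see below), then the opening in per cent of the stroke, from 0 (shut) to 100 (fully open). In form: [[[rx, ry, rz, x, y, z, claw], ...]]. A call has 1 to 10 rows; each row shifts and turns the commanded pose from where the row before left it; what a row does not reach is not made up. The controller multiplies each number of a shift by 50 mm and each number of a turn by 0.12 rad. A row lasts 1/8 s, in which the tool goes at most 62.5 mm and 10.7 degrees, less where a joint would pass 70% of its speed; a pose out of reach is approached as far as the arm can. A call with a number of a shift or a turn outside -1 to 1 is refused whole. A call with a gripper value outside its range is refused whole. The fingers move at their own pace and stop on an object; the grip force is fixed at half the most. Time passes only in rows, so rows that do not move let the fingers close. It gives the time, the measured TCP pose, the force, the opening and the grip force at its end, in the units of the state.
- state(): the state, without advancing time (a new reading comes with each control period).
- capture(name): name is "scene" or "side" or "wrist"; returns (picture, depth): 400x640x3 uint8, red, green, blue; 400x640 float32, m along the optical axis (not along the pixel's ray), 0 where there is no reading.
- camera_model(name): a dict with "camera_matrix" (3x3 intrinsics, pixels), "dist_coeffs" ([k1, k2, p1, p2, k3] as OpenCV has them; the pictures are not rectified), "world_to_cam" (4x4, takes a point from world to camera coordinates); the wrist camera has in their place "mount" (4x4, takes a point from camera to tool coordinates, whose origin is the TCP and whose axes are the flange's). Camera axes: x right, y down, z forward; pixel columns grow to the right and rows downward; lengths in m; the calibration is good to about 2 mm. A picture is of the moment at which its call begins: read the wrist's pose just before it. camera_model takes no time and is no camera call.
- finish_job(): hands the job in; it is judged then, once.
Trained networks look in the newest picture that a camera, given by its name, has taken for a name from the list of things; names that differ only in an ending like _2 or _b are one class to them, and where a whole thing is asked for, a point or a joint stands for the part that bears it (a point fixed in the world has none). Each returns a list of dicts, best first, with "conf" (0 to 1); they miss things now and then, are a little off and sometimes report something else, mostly with a low value. They report only what shows in the picture. A call takes as long as a camera call. They do not tell look-alikes from the thing itself.
- outline_of(camera, target): "pixels" (400x640 bool, what is visible of it) and "rect" ([left, top, right, bottom] in pixels, round what is visible of it).
- place_of(camera, target): "pixel" ([column, row] in pixels: a listed point, or the origin of a listed thing).
The state is a dict: "time": time; "joint_pos": joint angles; "joint_velocities": joint speeds; "effort": joint torques, N m; "ee_pos": TCP position; "tcp_rot": TCP orientation; "ft_force": force on the tool from outside, world axes, zero at the start; "moment": the same for the moment, N m; "width": opening from 0.0 (shut) to 1.0 (fully open); "finger_force": force on a finger pad.
Only numpy, scipy, OpenCV 4.12 (cv2) and the standard library are available. Lean on these libraries where they do the work, as an engineer would, in place of code of your own. Each camera call takes 0.05 s, during which the arm holds its last target. There are 200 camera calls.

### The job

With a fingertip, push the swing arm sideways round its post until the white sample cup it carries stands wholly over the round glass window of the reader; then press the reader's key fully down and let it come up again. Push only on the arm: do not touch, lift or tip the cup, do not press the key before the cup is over the window, and leave the vial, the jar and the weight where they stand.

Things in the scene. Friction and masses are not known exactly. Their poses are not given: they have to be found in the camera images.
- pivot (a point): Top of the swing arm's axis, 100 mm above the table, on the black cap of its hub (34 mm diameter, 68 to 92 mm high). The aluminium arm turns level about this vertical axis on a fixed post with a wooden foot (110 x 88 x 18 mm). This frame turns with the arm: -x points along the arm to the cup, z up. Behind the hub (+x) a tail with a round counterweight (28 mm diameter) ends 68 mm from the axis.
- bar (a point): Middle of the arm's flat bar, 62 mm from the axis, 80 mm above the table: the place to push, sideways. Axes as pivot. The bar is 14 mm wide, 74 to 86 mm high, and runs from 17 to 104 mm from the axis, where the cup's holder begins (open round dish, 52 mm outer diameter, 66 to 82 mm high). Below it is free down to 45 mm above the table, but for the post.
- swing (a joint): Angle the arm has turned since the start, rad, growing anticlockwise seen from above. Friction alone (0.08 N m, about 1.3 N at the bar) holds it: it stays where it is left; no stop within 2.3 rad. The arm starts between reader and block; the window lies 0.5 to 1.4 rad to one side or the other.
- cup_center (a point): Centre of the loose white ceramic sample cup (41 mm diameter at the rim, 42 mm tall, 60 g), half-way up. It stands upright in the arm's holder, with 3 mm play, 130 mm from the arm's axis; its rim is 112 mm above the table. It is to ride in the holder untouched.
- window (a point): Centre of the round dark glass window (62 mm diameter) in the top of the white reader, 42 mm above the table, 130 mm from the arm's axis. The reader is a fixed box 40 mm tall; along its own -x axis (roughly towards the robot) it reaches 118 mm from here, along +x 48 mm, sideways 48 mm. Reader and block stand either side of the arm, in either order.
- key_top (a point): Top centre of the reader's round black push key (26 mm diameter) in a grey housing, on the reader's top 85 mm from the window's centre along the reader's -x axis. Pressed straight down; z up.
- key (a joint): How far the key is pressed, m: 0 up, 0.006 fully down, which takes 4 N. It springs back by itself.
- block_top (a point): Centre of the top of the parking block: fixed aluminium block, 96 x 96 mm with a square cork pad on top, 40 mm tall. Not the target.
- vial_center (a point): Centre of a loose small glass vial with white cap (24 mm diameter, 52 mm tall), standing in front of the arm between the reader and the block. Leave it.
- jar_center (a point): Centre of a loose amber jar (60 mm diameter, 85 mm tall) with blue lid, beyond the post. Leave it.
- weight_center (a point): Centre of a loose steel calibration weight (32 mm diameter, 50 mm tall), beyond the post. Leave it.
There are look-alikes about, which are no part of the job. What is shaped like the part that bears cup_center but brown is not meant. What is shaped like the part that bears window but blue is not meant.

How it is judged:
By the outcome, as a careful person would: the job done as asked, in the order asked, and still so for the second after the job is handed in, with the robot touching nothing.
It also fails if it takes over 45 s, if anything falls off the work surface, if the arm or the gripper's body presses on something with over 40 N, if the wrist force passes 120 N, or if a joint passes its speed limit or range.

## Working session

There is one attempt and no reset: what is moved stays moved. The work goes in short steps, Python scripts to look and compute and a tool call to move; the robot and the scene stay as the last step left them, time stands still between calls to the robot, and variables do not carry over. Pictures are saved under pics/ and viewed, at most 10 in all, crops included, and the job is handed in when it is done.

Besides the shell and the picture viewer there is one more tool, called as name(argument=value, ...) on one line, values as JSON. carry_out: Moves the arm, as the interface text tells. Its arguments: {"type":"object","properties":{"rows":{"type":"array","items":{"type":"array","items":{"type":"array","items":{"type":"number"}}}}},"required":["rows"]}

```bash
mkdir -p pics
cat > h.py <<'E'
from cell import *
import numpy as np, cv2
from scipy.spatial.transform import Rotation as R
def pt(cam,px,z):
    "intersect pixel ray with plane z"
    m=camera_model(cam);K=np.array(m["camera_matrix"]);d=np.array(m["dist_coeffs"])
    T=np.linalg.inv(np.array(m["world_to_cam"]))
    u=cv2.undistortPoints(np.array([[px]],float),K,d)[0,0]
    r=T[:3,:3]@np.array([u[0],u[1],1]);o=T[:3,3]
    return o+r*(z-o[2])/r[2]
def ray(cam,px):
    a=pt(cam,px,0);b=pt(cam,px,.3);return a,(b-a)/np.linalg.norm(b-a)
def tri(p1,p2):
    a,d=ray("scene",p1);b,e=ray("side",p2)
    s=np.linalg.lstsq(np.c_[d,-e],b-a,rcond=None)[0]
    x,y=a+s[0]*d,b+s[1]*e
    return (x+y)/2,np.linalg.norm(x-y)
def proj(cam,p):
    m=camera_model(cam);T=np.array(m["world_to_cam"])
    return cv2.projectPoints(np.array([p],float),cv2.Rodrigues(T[:3,:3])[0],T[:3,3],np.array(m["camera_matrix"]),np.array(m["dist_coeffs"]))[0][0,0]
E
python3 - <<'E'
from h import *
np.set_printoptions(precision=4,suppress=True)
for c in("scene","side"):
    p,d=capture(c);cv2.imwrite(f"pics/{c}0.png",p[:,:,::-1])
    for t in["pivot","bar","cup_center","window","key_top","block_top","vial_center","jar_center","weight_center"]:
        print(c,t,[(np.round(q["pixel"],1).tolist(),round(q["conf"],2)) for q in place_of(c,t)][:4])
print(state())
E
```

```text
scene pivot [([322.2, 224.9], 0.66)]
scene bar [([341.2, 214.6], 0.65)]
scene cup_center [([403.6, 201.6], 0.74), ([357.6, 190.2], 0.69), ([379.1, 185.2], 0.68)]
scene window [([186.2, 201.3], 0.81), ([292.7, 208.7], 0.62)]
scene key_top [([198.1, 168.0], 0.55), ([305.7, 176.3], 0.5)]
scene block_top [([394.7, 243.1], 0.69)]
scene vial_center []
scene jar_center []
scene weight_center [([216.8, 252.6], 0.64)]
side pivot [([341.8, 168.9], 0.63)]
side bar [([312.7, 183.3], 0.94)]
side cup_center [([212.7, 243.7], 0.88), ([218.6, 216.0], 0.72), ([277.6, 193.2], 0.58)]
side window [([444.0, 315.0], 0.66), ([335.9, 242.3], 0.56)]
side key_top [([419.1, 350.8], 0.8), ([296.2, 255.4], 0.65)]
side block_top [([287.3, 175.3], 0.7)]
side vial_center [([250.1, 233.5], 0.53)]
side jar_center [([324.0, 138.0], 0.91)]
side weight_center [([425.4, 242.3], 0.83)]
{'time': 1.0, 'joint_pos': array([-1.3086,  0.3132,  0.0461,  1.3036,  0.    ,  1.4312]), 'joint_velocities': array([-0.0009, -0.0005, -0.0021, -0.0011,  0.0008,  0.0001]), 'effort': array([ -0.001 , -48.0473,  29.8818,   0.0002,  -0.0001,   0.    ]), 'ee_pos': array([ 0.2249, -0.5292,  0.2313]), 'tcp_rot': array([0.9799, 0.1995, 0.    , 0.    ]), 'ft_force': array([0.3567, 0.1925, 0.1522]), 'moment': array([ 0.015 , -0.034 , -0.0767]), 'finger_force': 0.0, 'width': 1.001047567521332}
```

View pics/scene0.png

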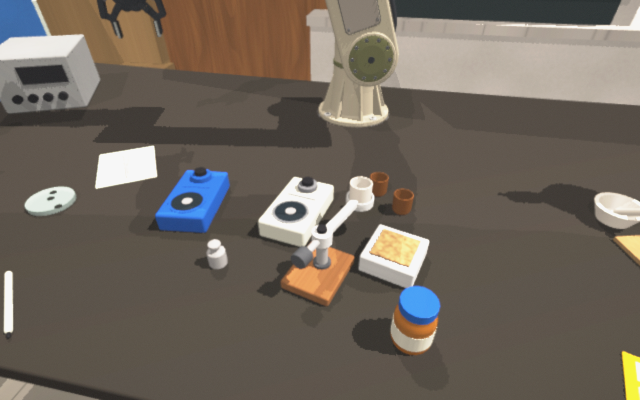

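View pics/side0.png

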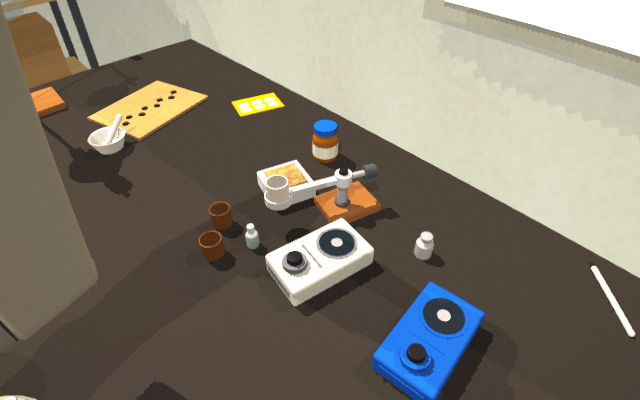

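Run:
```python
from h import *
np.set_printoptions(precision=4,suppress=True)
P=dict(pivot=((322.2,224.9),(341.8,168.9)),bar=((341.2,214.6),(312.7,183.3)),block=((394.7,243.1),(287.3,175.3)),weight=((216.8,252.6),(425.4,242.3)))
for k,v in P.items(): print(k,*tri(*v))
for n,A,B in(("cup",[(403.6,201.6),(357.6,190.2),(379.1,185.2)],[(212.7,243.7),(218.6,216.0),(277.6,193.2)]),("win",[(186.2,201.3),(292.7,208.7)],[(444,315),(335.9,242.3)]),("key",[(198.1,168),(305.7,176.3)],[(419.1,350.8),(296.2,255.4)])):
  for a in A:
    for b in B:
      p,e=tri(a,b)
      if e<.02: print(n,a,b,p,e)
for c in("scene","side"): print(c,np.linalg.inv(camera_model(c)["world_to_cam"])[:3,3])
```

```text
pivot [0.6825 0.047  0.1026] 0.00022223623940977275
bar [0.6287 0.0691 0.0848] 0.00045113682459863285
block [0.6397 0.1641 0.0445] 0.006573256715925116
weight [ 0.7102 -0.1369  0.0272] 0.003372211225928482
cup (403.6, 201.6) (218.6, 216.0) [0.4802 0.1785 0.0208] 0.0013570495560424078
cup (357.6, 190.2) (277.6, 193.2) [0.5594 0.0871 0.0909] 0.0021404694402723805
cup (379.1, 185.2) (212.7, 243.7) [0.4331 0.1227 0.0226] 0.0010110958692340591
cup (379.1, 185.2) (218.6, 216.0) [0.4675 0.1313 0.0546] 0.019924548314907604
win (186.2, 201.3) (444, 315) [ 0.6013 -0.2486  0.0411] 2.626762205360096e-06
win (292.7, 208.7) (335.9, 242.3) [ 0.5832 -0.0358  0.0435] 0.0061320691557375465
key (198.1, 168) (419.1, 350.8) [ 0.5159 -0.2615  0.0654] 0.0005265799178143296
key (305.7, 176.3) (296.2, 255.4) [ 0.5021 -0.0286  0.068 ] 0.0038955760584208085
scene [1.1198 0.14   0.4893]
side [ 0.2519 -0.3547  0.5573]
```

The scene view shows two readers: white with its window at (292,210), which is the one I want, and a blue look-alike at (187,201). The cups are white in the holder at (360,190), also wanted, and two brown look-alikes at (379,185) and (403,201). The side view agrees: white reader (336,242), blue (444,315), white cup (278,190), brown (220,215) and (211,245). The measured radii are 129.5 mm for the cup and 129 mm for the window, both close to 130. The swing is about +58°, anticlockwise. Next I'll shut the gripper and move to a wrist vantage to check.

carry_out(rows=[[[0,0,0.7,0.6,1,0.14,0],[0,0,0.7,0.6,1,0.14,0],[0,0,0.7,0.6,1,0.14,0],[0,0,0.7,0.6,1,0.14,0],[0,0,0.7,0.6,1,0.14,0],[0,0,0.7,0.6,1,0.14,0],[0,0,0.7,0.6,1,0.14,0],[0,0,0.7,0.6,1,0.14,0],[0,0,0.7,0.6,1,0.14,0],[0,0,0.7,0.6,1,0.14,0]]])

```text
time: 2.25
ee_pos: [0.5257, -0.0274, 0.3018]
tcp_rot: [0.813, 0.583, 0.0, 0.0]
ft_force: [0.5, -0.6, -0.6]
width: 0.004
finger_force: 0.0
```

carry_out(rows=[[[0,0,0,0,0,0,0],[0,0,0,0,0,0,0]]])

```text
time: 2.5
ee_pos: [0.5247, -0.0291, 0.3011]
tcp_rot: [0.813, 0.582, -0.0, -0.0]
ft_force: [-0.3, 0.0, -0.0]
width: 0.001
finger_force: 0.0
```

```bash
cat >> h.py <<'E'
_cm=camera_model
def wcam(s):
    m=dict(_cm("wrist"));T=np.eye(4);T[:3,:3]=R.from_quat(s["tcp_rot"]).as_matrix();T[:3,3]=s["ee_pos"]
    m["world_to_cam"]=np.linalg.inv(T@np.array(m["mount"]));return m
W=[None]
def camera_model(c): return W[0] if c=="wrist" else _cm(c)
E
python3 - <<'E'
from h import *
import h
np.set_printoptions(precision=4,suppress=True)
s=state();h.W[0]=wcam(s);p,d=capture("wrist");cv2.imwrite("pics/w1.png",p[:,:,::-1])
print(s["ee_pos"],s["joint_pos"],s["tcp_rot"],np.linalg.inv(h.W[0]["world_to_cam"])[:3,3])
for t,z in dict(pivot=.1,bar=.08,cup_center=.091,window=.042,key_top=.067,block_top=.04,vial_center=.026).items():
    for q in place_of("wrist",t): print(t,np.round(q["pixel"],1),round(q["conf"],2),pt("wrist",q["pixel"],z))
E
```

```text
[ 0.5247 -0.0291  0.3011] [-0.2079  0.2065  0.0743  1.439  -0.0005  1.6912] [ 0.8132  0.582  -0.0003 -0.    ] [0.5496 0.0459 0.4434]
pivot [452.8  49.4] 0.81 [0.6857 0.0459 0.1   ]
bar [390.8  47.5] 0.93 [0.6313 0.0685 0.08  ]
cup_center [214.1  69. ] 0.75 [0.4487 0.1077 0.091 ]
cup_center [324.8  44.4] 0.61 [0.5657 0.0922 0.091 ]
cup_center [234.7   4.8] 0.58 [0.4929 0.1559 0.091 ]
window [419. 282.] 0.76 [ 0.5966 -0.2473  0.042 ]
window [373.4 148. ] 0.57 [ 0.5875 -0.0359  0.042 ]
key_top [308.3 164.4] 0.75 [ 0.5049 -0.0245  0.067 ]
vial_center [272.3  74.4] 0.68 [0.4961 0.0895 0.026 ]
```

View pics/w1.png

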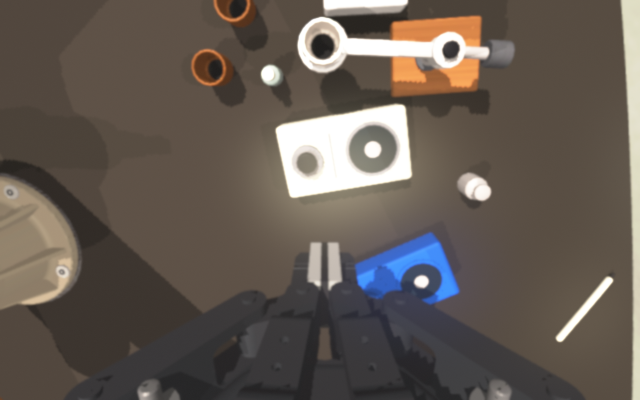

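The wrist view confirms it: white cup in the holder at (323,45), white reader's window (373,148) and key (307,162). The brown cups (235,8) and (210,67) and the blue reader (421,282) are look-alikes. I'll now go down on the block side of the bar.

carry_out(rows=[[[0,0,0,0.6,0.66,0,0],[0,0,0,0.6,0.66,0,0],[0,0,0,0.6,0.66,0,0],[0,0,0,0.6,0.66,0,0],[0,0,0,0,0,-0.9,0],[0,0,0,0,0,-0.9,0],[0,0,0,0,0,-0.9,0],[0,0,0,0,0,0,0]]])

```text
time: 3.9
ee_pos: [0.6418, 0.1023, 0.1621]
tcp_rot: [0.814, 0.582, -0.004, -0.002]
ft_force: [1.1, 0.3, 0.3]
width: 0.0
finger_force: 0.0
```

Run:
```python
from h import *
import h
s=state();print(s["ee_pos"],s["ft_force"])
a,_=capture("side");b,_=capture("scene")
f=lambda p,x,y:cv2.resize(p[y:y+150,x:x+200,::-1],(400,300),interpolation=cv2.INTER_CUBIC)
cv2.imwrite("pics/c2.png",np.hstack([f(a,220,90),f(b,260,110)]))
```

```text
[0.64177722 0.10226021 0.16212806] [1.09785591 0.32575659 0.3055563 ]
```

View pics/c2.png

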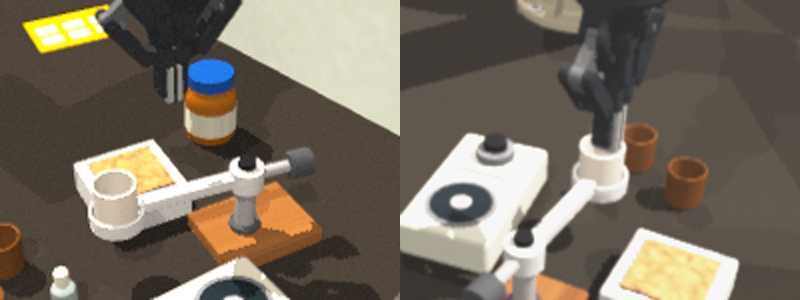

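The crop shows the finger above and to the block side of the bar, with the cup, jar and hub all clear. I'll lower it.

carry_out(rows=[[[0,0,0,0,0,-0.6,0],[0,0,0,0,0,-0.6,0],[0,0,0,0,0,-0.6,0],[0,0,0,0,0,0,0],[0,0,0,0,0,0,0]]])

```text
time: 4.62
ee_pos: [0.6468, 0.1027, 0.0792]
tcp_rot: [0.813, 0.582, 0.002, 0.001]
ft_force: [0.2, 0.6, 0.8]
width: -0.002
finger_force: 0.0
```

Run:
```python
from h import *
s=state();print(s["ee_pos"],s["ft_force"],s["joint_pos"])
P=np.array([.684,.0465]);c=s["ee_pos"][:2]-P
def rot(a):return np.array([[np.cos(a),-np.sin(a)],[np.sin(a),np.cos(a)]])@c
# bar angle when in contact: centre lies 18 mm clockwise of bar
r=np.hypot(*c);print("r",r,"angle",np.degrees(np.arctan2(c[1],c[0]))%360)
for i in range(0,24): print(i,np.round((rot(.06*(i+1))-rot(.06*i))/.05,3))
```

```text
[0.64683232 0.10271943 0.07924076] [0.18662631 0.55261391 0.80946037] [ 3.50654510e-02  5.39487062e-01  1.19030007e-02  1.03895846e+00
 -6.83989418e-05  1.93501402e+00]
r 0.06739481312585595 angle 123.46941050530423
0 [-0.066 -0.047]
1 [-0.063 -0.05 ]
2 [-0.06  -0.054]
3 [-0.057 -0.058]
4 [-0.053 -0.061]
5 [-0.049 -0.064]
6 [-0.045 -0.067]
7 [-0.041 -0.069]
8 [-0.037 -0.072]
9 [-0.033 -0.074]
10 [-0.028 -0.076]
11 [-0.024 -0.077]
12 [-0.019 -0.079]
13 [-0.014 -0.08 ]
14 [-0.009 -0.08 ]
15 [-0.005 -0.081]
16 [ 0.    -0.081]
17 [ 0.005 -0.081]
18 [ 0.01 -0.08]
19 [ 0.015 -0.08 ]
20 [ 0.019 -0.078]
21 [ 0.024 -0.077]
22 [ 0.029 -0.076]
23 [ 0.033 -0.074]
```

carry_out(rows=[[[0,0,0,0,0,-0.16,0],[0,0,0,-0.06,-0.17,0,0],[0,0,0,-0.06,-0.17,0,0],[0,0,0,0,0,0,0],[0,0,0.5,-0.046,-0.053,0,0],[0,0,0.5,-0.042,-0.056,0,0],[0,0,0.5,-0.039,-0.058,0,0],[0,0,0.5,-0.035,-0.061,0,0],[0,0,0.5,-0.032,-0.063,0,0],[0,0,0,0,0,0,0]]])

```text
time: 5.88
ee_pos: [0.6292, 0.071, 0.0685]
tcp_rot: [0.718, 0.696, 0.0, 0.0]
ft_force: [0.6, 0.0, 0.8]
width: 0.001
finger_force: 0.0
```

```bash
cat >> h.py <<'E'
def look():
    s=state();print(np.round(s["ee_pos"],4),np.round(s["ft_force"],2))
    capture("scene");capture("side")
    for t in("pivot","bar","cup_center"):
        A=place_of("scene",t);B=place_of("side",t)
        for a in A:
            for b in B:
                p,e=tri(a["pixel"],b["pixel"])
                v=p-[.684,.0465,0]
                if e<.008 and p[2]>.06: print(t,np.round(p,4),round(e,4),"r",round(np.hypot(*v[:2]),4),"ang",round(np.degrees(np.arctan2(v[1],v[0]))%360,1))
E
python3 -c "from h import *;look()"
```

```text
[0.6292 0.071  0.0685] [0.58 0.04 0.76]
pivot [0.6866 0.0523 0.0983] 0.0059 r 0.0064 ang 65.9
pivot [0.635  0.0055 0.1526] 0.0077 r 0.0639 ang 219.9
bar [0.6219 0.0541 0.0841] 0.0024 r 0.0626 ang 173.0
```

The bar is moving as predicted, now at about 173°. I'll keep pushing.

carry_out(rows=[[[0,0,0.5,-0.027,-0.066,0,0],[0,0,0.5,-0.023,-0.067,0,0],[0,0,0.5,-0.019,-0.069,0,0],[0,0,0.5,-0.015,-0.07,0,0],[0,0,0.5,-0.011,-0.071,0,0],[0,0,0.5,-0.007,-0.072,0,0],[0,0,0.5,-0.002,-0.072,0,0],[0,0,0.5,0.002,-0.072,0,0],[0,0,0.5,0.006,-0.071,0,0],[0,0,0,0,0,0,0]]])

```text
time: 7.52
ee_pos: [0.6243, 0.0396, 0.0683]
tcp_rot: [0.506, 0.863, 0.0, -0.0]
ft_force: [-0.7, -0.0, 0.4]
width: -0.005
finger_force: 0.0
```

```bash
python3 -c "
from h import *;look()
s=state();c=s['ee_pos'][:2]-[.684,.0465];print(np.hypot(*c),np.degrees(np.arctan2(c[1],c[0]))%360+np.degrees(np.arcsin(.018/np.hypot(*c))))
a,_=capture('side');b,_=capture('scene')
for c in('scene','side'):
  for t in('cup_center','window'): print(c,t,[np.round(q['pixel'],1).tolist() for q in place_of(c,t)])
f=lambda p,x,y:cv2.resize(p[y:y+150,x:x+200,::-1],(400,300),interpolation=cv2.INTER_CUBIC)
cv2.imwrite('pics/c3.png',np.hstack([f(a,240,140),f(b,220,130)]))
"
```

```text
[0.6243 0.0396 0.0683] [-0.71 -0.02  0.4 ]
pivot [0.6807 0.0462 0.1004] 0.0027 r 0.0033 ang 185.7
bar [0.6252 0.0196 0.0811] 0.0017 r 0.0647 ang 204.5
cup_center [ 0.5637 -0.0068  0.0876] 0.0016 r 0.1315 ang 203.9
0.05998386813059612 203.89698038421344
scene cup_center [[402.7, 200.9], [307.3, 184.6], [380.7, 183.1]]
scene window [[187.1, 200.6]]
side cup_center [[221.9, 219.0], [212.3, 243.8], [313.6, 219.4]]
side window [[336.0, 240.7], [444.9, 312.9]]
```

View pics/c3.png

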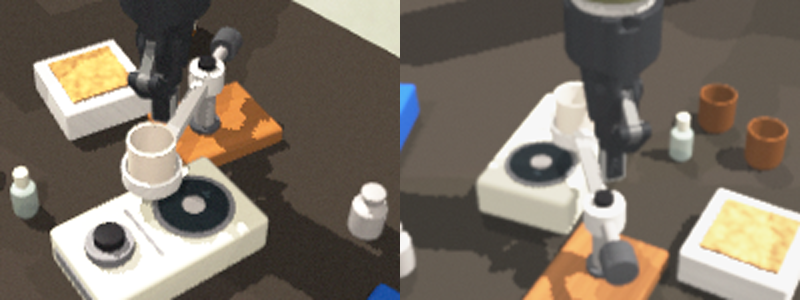

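The cup has ridden upright to about 204°, still short of the window at about 220°. I'll push about 15° more.

carry_out(rows=[[[0,0,0.5,0.01,-0.071,0,0],[0,0,0.5,0.015,-0.07,0,0],[0,0,0.5,0.019,-0.07,0,0],[0,0,0.5,0.023,-0.068,0,0],[0,0,0.2,0.01,-0.027,0,0],[0,0,0,0,0,0,0],[0,0,0,0,0,0,0]]])

```text
time: 9.1
ee_pos: [0.6281, 0.0244, 0.0683]
tcp_rot: [0.388, 0.922, -0.0, -0.0]
ft_force: [-0.1, 0.1, 0.0]
width: -0.001
finger_force: 0.3
```

```bash
python3 -c "
from h import *;look()
s=state();c=s['ee_pos'][:2]-[.684,.0465];print(np.hypot(*c),np.degrees(np.arctan2(c[1],c[0]))%360+np.degrees(np.arcsin(.018/np.hypot(*c))))
a,_=capture('side');b,_=capture('scene')
for c in('scene','side'):
  for t in('window','key_top'): print(c,t,[(np.round(q['pixel'],1).tolist(),pt(c,q['pixel'],.042 if t=='window' else .067).round(4)) for q in place_of(c,t)])
for c,px in(('scene',(292.7,208.7)),('side',(335.9,242.3)),('side',(336,240.7))):print(pt(c,px,.042))
f=lambda p,x,y:cv2.resize(p[y:y+150,x:x+200,::-1],(400,300),interpolation=cv2.INTER_CUBIC)
cv2.imwrite('pics/c4.png',np.hstack([f(a,240,140),f(b,220,130)]))
"
```

```text
[0.6281 0.0244 0.0683] [-0.08  0.14  0.01]
cup_center [ 0.58   -0.0383  0.0933] 0.0002 r 0.1342 ang 219.2
0.06004642545962537 219.0270184039024
scene window [([185.5, 200.2], array([ 0.5994, -0.251 ,  0.042 ])), ([289.8, 209.7], array([ 0.5834, -0.0387,  0.042 ]))]
scene key_top [([199.4, 165.2], array([ 0.5071, -0.2623,  0.067 ])), ([358.1, 197.2], array([0.5475, 0.0889, 0.067 ]))]
side window [([337.2, 241.1], array([ 0.5887, -0.0375,  0.042 ])), ([443.8, 312.6], array([ 0.6039, -0.2463,  0.042 ]))]
side key_top [([418.3, 351.2], array([ 0.514 , -0.2617,  0.067 ])), ([294.1, 256.6], array([ 0.4991, -0.0296,  0.067 ])), ([336.4, 220.7], array([ 0.6048, -0.0184,  0.067 ]))]
[ 0.57915308 -0.03405052  0.042     ]
[ 0.58513874 -0.03797058  0.042     ]
[ 0.58786904 -0.03546047  0.042     ]
```

View pics/c4.png

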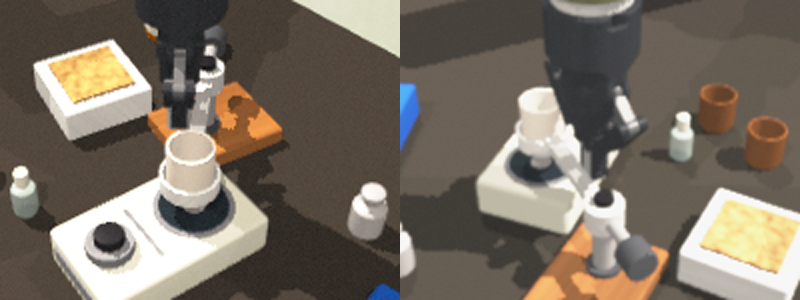

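The cup is at 219.1° against a window at about 220°, roughly 2 mm off. I'll back off along the bar's normal, rise and check from the wrist.

carry_out(rows=[[[0,0,0,-0.19,0.235,0,0],[0,0,0,-0.19,0.235,0,0],[0,0,0,0,0,0.2,0],[0,0,0,0,0,0.8,0],[0,0,0,0,0,0.9,0],[0,0,0,0,0,0.9,0],[0,0,0,0,0,0.9,0],[0,0,0,-0.5,-0.9,0.3,0],[0,0,0,-0.5,-0.9,0.3,0],[0,0,0,-0.2,-0.8,0,0]]])

```text
time: 11.05
ee_pos: [0.5489, -0.0833, 0.2863]
tcp_rot: [0.387, 0.922, 0.0, 0.002]
ft_force: [0.7, -0.9, -1.2]
width: 0.0
finger_force: 0.0
```

carry_out(rows=[[[0,0,0,0,0,0,0],[0,0,0,0,0,0,0],[0,0,0,0,0,0,0]]])

```text
time: 11.42
ee_pos: [0.5495, -0.0811, 0.2834]
tcp_rot: [0.387, 0.922, 0.0, 0.0]
ft_force: [0.9, -0.0, -0.1]
width: -0.0
finger_force: 0.0
```

Run:
```python
from h import *
import h
np.set_printoptions(precision=4,suppress=True)
look()
s=state();h.W[0]=wcam(s);p,d=capture("wrist");cv2.imwrite("pics/w5.png",p[:,:,::-1])
for t,z in dict(pivot=.1,bar=.08,cup_center=.091,window=.042,key_top=.067).items():
  for c in("wrist","scene","side"):
    for q in place_of(c,t): print(c,t,np.round(q["pixel"],1),round(q["conf"],2),pt(c,q["pixel"],z))
```

```text
[ 0.5495 -0.0811  0.2834] [ 0.86 -0.02 -0.05]
pivot [0.6817 0.0458 0.1014] 0.0012 r 0.0024 ang 198.1
bar [0.638  0.0101 0.0794] 0.0021 r 0.0587 ang 218.4
wrist pivot [497.7 176.9] 0.85 [0.6846 0.0457 0.1   ]
scene pivot [321.8 224.9] 0.69 [0.6797 0.0459 0.1   ]
side pivot [342.2 170. ] 0.97 [0.6831 0.0463 0.1   ]
side pivot [294.8 254.8] 0.56 [ 0.4854 -0.0495  0.1   ]
wrist bar [436.  168.4] 0.71 [0.6381 0.0065 0.08  ]
wrist bar [329.9  97.1] 0.2 [ 0.4994 -0.0226  0.08  ]
scene bar [306.3 215.9] 0.69 [0.6395 0.0095 0.08  ]
side bar [338.  198.4] 0.96 [0.6373 0.0107 0.08  ]
wrist cup_center [378.7 162.4] 0.96 [ 0.584  -0.0338  0.091 ]
wrist cup_center [623.9 135.3] 0.68 [0.7523 0.1745 0.091 ]
scene cup_center [404.2 201.1] 0.96 [0.5737 0.1742 0.091 ]
scene cup_center [379.  185.6] 0.69 [0.5346 0.1255 0.091 ]
side cup_center [217.5 216.5] 0.94 [0.4484 0.1082 0.091 ]
side cup_center [334.6 221.2] 0.77 [ 0.5845 -0.0337  0.091 ]
side cup_center [213.3 244.2] 0.73 [0.4101 0.0595 0.091 ]
wrist window [268.9 269. ] 0.8 [ 0.5993 -0.2422  0.042 ]
wrist window [495.8 178.2] 0.24 [0.7183 0.0556 0.042 ]
scene window [185.4 198.6] 0.77 [ 0.5945 -0.2539  0.042 ]
scene window [291.1 209.6] 0.63 [ 0.5826 -0.0363  0.042 ]
side window [444.5 316.8] 0.88 [ 0.5987 -0.2511  0.042 ]
side window [336.1 241.3] 0.63 [ 0.587  -0.0366  0.042 ]
wrist key_top [335.2 100.3] 0.7 [ 0.5061 -0.0209  0.067 ]
wrist key_top [210.6 241.9] 0.65 [ 0.5145 -0.2506  0.067 ]
scene key_top [303.  214.7] 0.53 [ 0.6222 -0.0013  0.067 ]
scene key_top [308.3 179.5] 0.5 [ 0.5091 -0.0195  0.067 ]
scene key_top [197.9 166.4] 0.5 [ 0.5123 -0.2632  0.067 ]
side key_top [291.1 255.8] 0.77 [ 0.4966 -0.0251  0.067 ]
side key_top [416.4 351. ] 0.74 [ 0.5124 -0.2598  0.067 ]
side key_top [323.4 137.9] 0.59 [0.7667 0.1856 0.067 ]
side key_top [288. 174.] 0.17 [0.6265 0.1397 0.067 ]
```

View pics/w5.png

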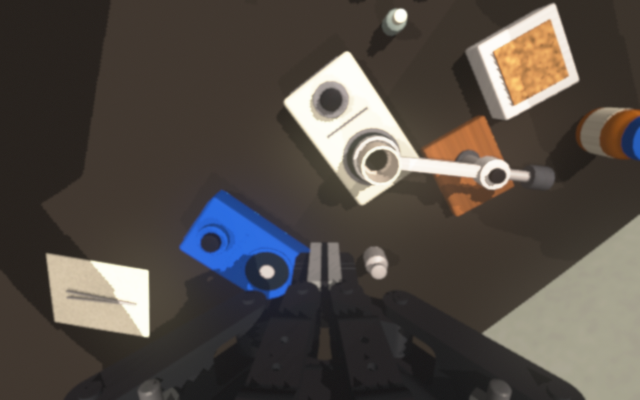

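From the wrist, the cup (378,160) stands inside the window ring, at world (0.584,-0.034) against the window's (0.586,-0.036). The key is at (331,99), about (0.503,-0.024). I'll go above the key next.

carry_out(rows=[[[0,0,0,-0.46,0.57,0,0],[0,0,0,-0.46,0.57,0,0],[0,0,0,0,0,-0.8,0],[0,0,0,0,0,-0.9,0],[0,0,0,0,0,-0.9,0],[0,0,0,0,0,-0.9,0],[0,0,0,0,0,0,0],[0,0,0,0,0,0,0],[0,0,0,0,0,0,0]]])

```text
time: 13.75
ee_pos: [0.505, -0.0255, 0.1106]
tcp_rot: [0.387, 0.922, 0.0, 0.002]
ft_force: [0.4, -0.2, -0.2]
width: -0.0
finger_force: 0.0
```

Run:
```python
from h import *
s=state();print(s["ee_pos"],s["ft_force"])
a,_=capture('side');b,_=capture('scene')
print([(c,proj(c,s["ee_pos"])) for c in("side","scene")])
f=lambda p,x,y:cv2.resize(p[y:y+100,x:x+133,::-1],(400,300),interpolation=cv2.INTER_CUBIC)
cv2.imwrite('pics/c6.png',np.hstack([f(a,240,190),f(b,240,130)]))
```

```text
[ 0.50501632 -0.02548352  0.11059598] [ 0.42708418 -0.18580972 -0.22525346]
[('side', array([294.07407353, 234.64424104])), ('scene', array([305.47864099, 159.79340481]))]
```

View pics/c6.png

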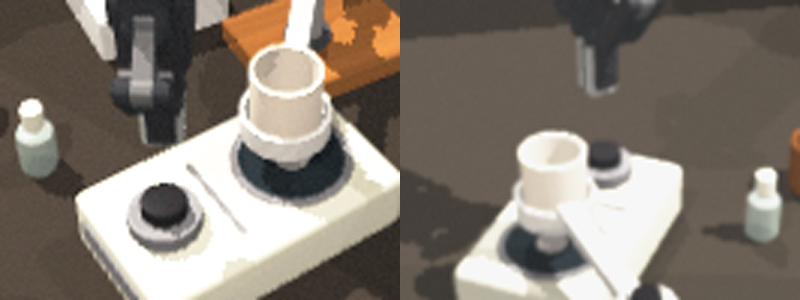

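The cup stands inside the window ring in both views. The key top shows at side (294.7,255) and scene (308.7,180.5), so I'll triangulate it from those.

Run:
```python
from h import *
print(tri((308.5,180.5),(294.7,255)),tri((305.7,176.3),(296.2,255.4)),tri((308.3,179.5),(294.1,256)))
for c in("side","scene"): print(pt(c,(294.7,255) if c=="side" else (308.5,180.5),.065), proj(c,[.503,-.0255,.065]))
```

```text
(array([ 0.50476492, -0.02175843,  0.06054721]), np.float64(0.0031451240635374717)) (array([ 0.50205136, -0.02862057,  0.06804366]), np.float64(0.0038955760584208085)) (array([ 0.50233085, -0.02293792,  0.06119159]), np.float64(0.0034876622628765234))
[ 0.5029321  -0.02638218  0.065     ] [294.37588689 254.66573088]
[ 0.50972506 -0.01897317  0.065     ] [306.22410177 178.34329609]
```

carry_out(rows=[[[0,0,0,-0.02,0.03,-0.4,0],[0,0,0,0,0,-0.3,0],[0,0,0,0,0,-0.06,0],[0,0,0,0,0,-0.04,0],[0,0,0,0,0,-0.04,0],[0,0,0,0,0,0,0],[0,0,0,0,0,0,0]]])

```text
time: 14.72
ee_pos: [0.5024, -0.0236, 0.0666]
tcp_rot: [0.387, 0.922, 0.0, 0.0]
ft_force: [0.9, -0.0, -0.8]
width: -0.001
finger_force: 0.0
```

carry_out(rows=[[[0,0,0,0,0,-0.04,0],[0,0,0,0,0,-0.04,0],[0,0,0,0,0,0,0]]])

```text
time: 15.1
ee_pos: [0.5022, -0.0236, 0.0622]
tcp_rot: [0.387, 0.922, 0.0, -0.0]
ft_force: [0.3, -0.4, -0.1]
width: 0.003
finger_force: 0.0
```

carry_out(rows=[[[0,0,0,0,0,-0.04,0],[0,0,0,0,0,0,0]]])

```text
time: 15.35
ee_pos: [0.5022, -0.0236, 0.0603]
tcp_rot: [0.387, 0.922, 0.0, 0.0]
ft_force: [0.2, 0.7, 1.6]
width: 0.0
finger_force: 0.9
```

carry_out(rows=[[[0,0,0,0,0,-0.04,0],[0,0,0,0,0,0,0]]])

```text
time: 15.6
ee_pos: [0.5023, -0.0236, 0.0583]
tcp_rot: [0.387, 0.922, 0.0, 0.0]
ft_force: [0.0, 0.4, 2.1]
width: 0.0
finger_force: 1.4
```

carry_out(rows=[[[0,0,0,0,0,-0.04,0],[0,0,0,0,0,0,0]]])

```text
time: 15.85
ee_pos: [0.5023, -0.0236, 0.0563]
tcp_rot: [0.387, 0.922, 0.0, 0.0]
ft_force: [-0.9, 0.5, 5.1]
width: -0.002
finger_force: 1.8
```

carry_out(rows=[[[0,0,0,0,0,-0.03,0],[0,0,0,0,0,0,0]]])

```text
time: 16.1
ee_pos: [0.5024, -0.0236, 0.0559]
tcp_rot: [0.387, 0.922, 0.0, 0.0]
ft_force: [-3.1, 0.4, 12.3]
width: 0.001
finger_force: 6.1
```

carry_out(rows=[[[0,0,0,0,0,-0.03,0],[0,0,0,0,0,0,0]]])

```text
time: 16.35
ee_pos: [0.5024, -0.0236, 0.0557]
tcp_rot: [0.387, 0.922, 0.0, 0.001]
ft_force: [-8.2, 1.5, 22.9]
width: -0.0
finger_force: 11.4
```

A firm stop at 0.0557 m, 6 mm below contact, so the key is fully down. I'll release and retreat.

carry_out(rows=[[[0,0,0,0,0,0.1,0],[0,0,0,0,0,0.3,0],[0,0,0,0,0,0.8,0],[0,0,0,0,0,0.9,0],[0,0,0,0,0,0.9,0],[0,0,0,-0.4,-0.6,0.4,0],[0,0,0,-0.4,-0.8,0.4,0],[0,0,0,-0.4,-0.8,0,0],[0,0,0,0,0,0,0],[0,0,0,0,0,0,0]]])

```text
time: 17.6
ee_pos: [0.4422, -0.1336, 0.2434]
tcp_rot: [0.388, 0.922, 0.0, -0.0]
ft_force: [0.4, -0.2, -0.0]
width: 0.002
finger_force: 0.0
```

Run:
```python
from h import *
s=state();print(s["ee_pos"],s["ft_force"])
look()
a,_=capture('side');b,_=capture('scene')
f=lambda p,x,y:cv2.resize(p[y:y+120,x:x+160,::-1],(400,300),interpolation=cv2.INTER_CUBIC)
cv2.imwrite('pics/c7.png',np.hstack([f(a,240,170),f(b,240,130)]))
```

```text
[ 0.44217081 -0.13355438  0.24343695] [ 0.36801201 -0.22035082 -0.0393745 ]
[ 0.4422 -0.1336  0.2434] [ 0.37 -0.22 -0.04]
pivot [0.6899 0.0471 0.1019] 0.0035 r 0.006 ang 6.0
bar [0.6374 0.0117 0.0798] 0.0007 r 0.0582 ang 216.8
cup_center [ 0.5798 -0.0385  0.097 ] 0.0028 r 0.1345 ang 219.2
```

View pics/c7.png

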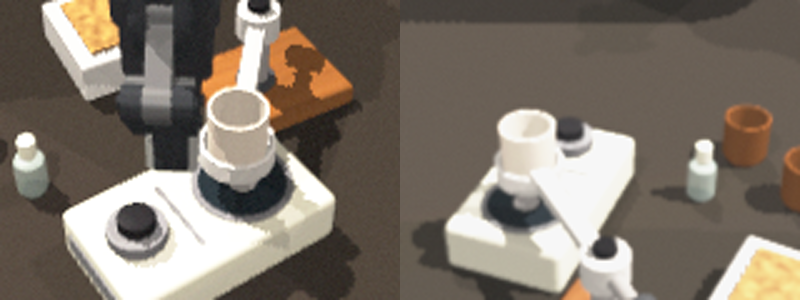

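The cup is upright and centred over the window, the key is up again, the vial is in place and the gripper is clear.

```bash
python3 -c "from cell import *;print(finish_job())"
```

```text
the job is handed in; nothing more can be done
None
```

I pushed the arm round until the white cup stood over the white reader's window (about 3 mm off centre), pressed the key about 6 mm to a firm stop, let it come up again, and handed the job in at about 18 s with the gripper clear.

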